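# Park the herb mill at its catch and stow the tamper

### The arm

A 6-joint arm with a two-finger parallel gripper is mounted at the origin on the work surface. World frame = base frame: x ahead of the robot, y to its left, z up, the work surface at z = 0. Lengths are in mm, angles in rad, forces in N, time in s.
With the tool pointing down it reaches from about 250 to 800 mm from the base axis. Payload 8.5 kg.
Tool frame: the origin (TCP) lies where the fingers leave the gripper's body, on its centre line; the fingertips stand 73 mm ahead of it and the grasp point (between the pads) lies 54 mm ahead of it; z points along the fingers, y is the line along which they close (so a half turn about z gives the same grasp; the last joint's range is limited). The gripper opens to 85 mm and grips with 20 to 120 N. Pads are 22 mm wide; open, the fingers measure 114 mm over their backs; the gripper's body (76 mm by 85 mm) begins 54 mm behind the grasp point. The pads swing forward as they close: fully open they stand 13 mm farther back than shut.
Start: joints at [-1.347, 0.238, -0.013, 1.319, 0, 1.571], TCP at [116.507, -511.872, 303.876] pointing down, gripper open.
Joint ranges: [-2.66, 2.66], [-1.03, 1.9], [-1.14, 1.46], [-1.82, 2.27], [-1.45, 1.34], [-3.14, 3.14]. Speed limits (rad/s): [2.22, 2.22, 2.79, 3.14, 3.14, 3.14].

### API

Orientations are given as a 3x3 rotation matrix whose columns are the frame's x, y, z axes.
In Python, from workcell import get_obs, capture, camera_info, close_job, look_for, pinpoint gives the robot as it stands.
- The arm moves only by the tool step_arm, never from a script. Its argument "commands" is text: rows parted by semicolons, each of 6 numbers parted by spaces: the shift along the tool's x, y, z in cm, then the turn, a rotation vector about the tool's x, y, z in degrees. In form: dx dy dz rx ry rz; .... A call has exactly 5 rows; each row is the pose to reach, as a shift and turn from the pose commanded when the call began, along the tool's axes at that moment; what a row does not reach only later rows make up. A row lasts 1/12 s, in which the tool goes at most 41.7 mm and 7.16 degrees, less where a joint would pass 70% of its speed; a pose out of reach is approached as far as the arm can. A call with a gripper value outside its range is refused whole. "gripper" is the finger opening in cm, from 0 to 8.54, set as the call begins (left out, the last holds). The fingers move at their own pace and stop on an object; "grip_force" is the grip in N (left out, the last holds). Time passes only in rows, so rows that repeat a pose let the fingers close, or fill a call up. It gives the time, the measured TCP pose, the force, the opening and the grip force at its end, in the units of the state.
- get_obs(): the state, without advancing time (a new reading comes with each control period).
- capture(name): name is "scene" or "top"; returns the picture (384x512x3 uint8, red, green, blue); there is no depth.
- camera_info(name): a dict with "fx", "fy", "cx", "cy" (pixels), "view" (4x4, takes a point from world to camera coordinates). Camera axes: x right, y down, z forward; pixel columns grow to the right and rows downward; lengths in mm; the calibration is good to about 2 mm. A picture is of the moment at which its call begins. camera_info takes no time and is no camera call.
- close_job(): hands the job in; it is judged then, once.
Trained networks look in the newest picture that a camera, given by its name, has taken for a name from the list of things; names that differ only in an ending like _2 or _b are one class to them, and where a whole thing is asked for, a point or a joint stands for the part that bears it (a point fixed in the world has none). Each returns a list of dicts, best first, with "confidence" (0 to 1); they miss things now and then, are a little off and sometimes report something else, mostly with a low value. They report only what shows in the picture. A call takes as long as a camera call. They do not tell look-alikes from the thing itself.
- look_for(camera, query): "bbox" ([left, top, right, bottom] in pixels, round what is visible of it).
- pinpoint(camera, query): "point" ([row, column] in pixels: a listed point, or the origin of a listed thing).
The state is a dict: "time": time; "qpos": joint angles; "joint_vel": joint speeds; "effort": joint torques, N m; "ee_pos": TCP position; "eef_rot": TCP orientation; "ft_force": force on the tool from outside, world axes, zero at the start; "wrist_torque": the same for the moment, N m; "width": finger opening in mm; "gripper_force": force on a finger pad.
Only numpy, scipy, OpenCV 4.12 (cv2) and the standard library are available. Lean on these libraries where they do the work, as an engineer would, in place of code of your own. Each camera call takes 0.05 s, during which the arm holds its last target. There are 200 camera calls.

### The job

Put the herb mill away: turn its green hand wheel slowly clockwise (seen from above) until the resistance of the hidden park catch peaks and gives way, stop just past the peak and let go. The wheel's opening then stands over the feed chute: stow the wooden tamper in it, upright and pushed gently fully home with its collar flat on the wheel, and leave everything else where it is.

Things in the scene. Friction and masses are not known exactly. Their poses are not given: they have to be found in the camera images.
- mill: herb mill, held fast to the bench: black suction foot 148 mm across, white drum, green hand wheel 153 mm across, its top face 125 mm above the bench. Origin: centre of the underside, on the wheel's vertical axle, z up. Its yaw says nothing about catch or chute: the hidden inner deck carrying both sits at another angle each time.
- wheel (a joint): angle of the hand wheel, rad, grows clockwise seen from above, starts within 0.15 of 0, endless. Light friction and some grease drag (1 N at the knob when slow). The catch's crest lies somewhere from 0.7 to 2.2; over the 0.3 rad before it the resistance climbs to 6-13 N at the knob, past it drops at once and a spring pushes the wheel on for 0.2 rad (back, if let go before the crest)
- hub (a point): centre of the wheel's top face, on the axle (a steel cap 22 mm across and 6 mm high stands there); turns with the wheel: x points to the opening, -x to the knob, z up. The opening stands exactly over the chute 0.24 rad past the crest, where the catch has just stopped pushing; within 0.08 rad of that the tamper goes in, much farther off its foot catches on the deck
- opening (a point): centre of the round opening, 34 mm across, through the 10 mm thick wheel, level with its top face, 36 mm from the axle. The deck lies 25 mm below the wheel's top face; its chute hole is 34 mm across too, 28 mm deep and 36 mm from the axle. Seen through the opening the deck is closed white plastic elsewhere. z up
- knob_grip (a point): grip point on the axis of the upright black finger knob, 56 mm from the axle, opposite the opening, 30 mm above the wheel's top face. The knob is 21 to 23 mm across, stands from 4 to 49 mm above that face and spins freely on its pin, so a gripper can carry it round without turning itself. The frame turns with the wheel
- tamper: wooden tamper, loose, about 110 g, standing upright left or right of the mill: shank 30 mm across, 72 mm long (its lowest 5 mm taper to 27.6 mm), round collar 48 mm across and 7 mm thick, handle 25 mm across up to 124 mm, then a 33 mm bulb; 148 mm tall. Origin: centre of its foot, z up its axis
- collar (a point): centre of the underside of the tamper's collar, 72 mm above its foot; lies in the plane of the wheel's top face when the tamper is fully home
- tamper_grip (a point): on the tamper's axis, 108 mm above its foot, middle of the straight 25 mm handle
- pestle: dark grey granite pestle standing upright, 148 mm tall, 48 mm across at its thick foot and 25 to 30 mm above; not to be disturbed. Origin at the centre of its foot
- bowl: glass bowl, 170 mm across, 75 mm high, not to be disturbed; origin at the centre of its underside
- lid_large: green silicone lid lying on the bench, 150 mm across, with a small knob, 32 mm high in all; not to be disturbed
- lid_small: green silicone lid lying on the bench, 116 mm across, 32 mm high in all; not to be disturbed
- spice_jar: small glass jar with a steel cap, 48 mm across, 90 mm high; not to be disturbed
- prep_cup: white ceramic prep cup, 70 mm across, 55 mm high; not to be disturbed
Not all that is in view belongs to the job. Leave any red look-alike of the tamper alone.

How it is judged (in metres and radians):
On the way:
1. the wheel has been turned clockwise, stands still and is let go, with the tamper still standing at its place (value of joint wheel above 0.75 rad and velocity of joint wheel between -0.05 and 0.05 rad/s and contact force between the fingers and mill below 0.1 N and distance of tamper from where it was at the start of the episode below 0.02 m), for 0.3 s.
At the end, for the whole second after the job is handed in: the tamper stands upright (within 0.1 rad) in the wheel's opening and the chute under it, its axis within 5 mm of the opening's centre and its collar within 4 mm of the wheel's top face, released and at rest; the wheel stands still at its catch, reached within the first turn clockwise (horizontal distance between collar and opening below 0.005 m and z of collar in the frame of opening between -0.004 and 0.004 m and angle between tamper's own z axis and vertical below 0.1 rad and value of joint wheel between 0.75 and 3 rad and velocity of joint wheel between -0.05 and 0.05 rad/s and linear speed of tamper below 0.02 m/s and contact force between the fingers and tamper below 0.1 N); the robot touches nothing.
It fails at once if the wheel is turned the wrong way (anticlockwise past its start) (value of joint wheel below -0.5 rad).
It fails at once if the wheel is spun fast (velocity of joint wheel above 5 rad/s).
It fails at once if the tamper is pressed on the mill with more than 40 N (contact force between tamper and mill above 40 N).
It fails at once if the tamper is knocked over (angle between tamper's own z axis and vertical above 0.7 rad).
It fails at once if a bystander is disturbed (distance of any of pestle, bowl, lid_large, lid_small, spice_jar, prep_cup from where it was at the start of the episode above 0.03 m).
It also fails if it takes over 72 s, if anything falls off the work surface, if the arm or the gripper's body presses on something with over 40 N, if the wrist force passes 120 N, or if a joint passes its speed limit or range.

## Working session

There is one attempt and no reset: what is moved stays moved. The work goes in short steps, Python scripts to look and compute and a tool call to move; the robot and the scene stay as the last step left them, time stands still between calls to the robot, and variables do not carry over. Pictures are saved under pics/ and viewed, at most 10 in all, crops included, and the job is handed in when it is done.

Besides the shell and the picture viewer there is one more tool, called after ">>>" in YAML: its name, and indented under it one key for each argument. step_arm: Moves the arm, as the interface text tells. Its arguments: {"type":"object","properties":{"commands":{"type":"string"},"gripper":{"type":"number"},"grip_force":{"type":"number"}},"required":["commands"]}

```bash
mkdir -p pics; cat > h.py <<'E'
import numpy as np, cv2
from workcell import *
def ray(cam,px):
    c=camera_info(cam);V=np.array(c["view"]);R=V[:3,:3];t=V[:3,3]
    o=-R.T@t; d=R.T@np.array([(px[1]-c["cx"])/c["fx"],(px[0]-c["cy"])/c["fy"],1]);return o,d/np.linalg.norm(d)
def atz(cam,px,z):
    o,d=ray(cam,px);return o+d*(z-o[2])/d[2]
def proj(cam,p):
    c=camera_info(cam);V=np.array(c["view"]);q=V[:3,:3]@np.array(p)+V[:3,3]
    return np.array([c["fy"]*q[1]/q[2]+c["cy"],c["fx"]*q[0]/q[2]+c["cx"]])
E
python3 - <<'E'
from h import *
np.set_printoptions(precision=1,suppress=True)
a=capture("scene");b=capture("top")
cv2.imwrite("pics/scene.png",cv2.resize(a[:,:,::-1],(800,600)));cv2.imwrite("pics/top.png",cv2.resize(b[:,:,::-1],(800,600)))
for cam in("scene","top"):
  print(cam,ray(cam,(192,256)))
  for q,z in (("mill",0),("hub",125),("opening",125),("knob_grip",155),("tamper",0),("collar",72),("tamper_grip",108),("pestle",0),("bowl",0),("spice_jar",0),("prep_cup",0),("lid_large",0),("lid_small",0)):
    for r in pinpoint(cam,q)[:3]:
      print(q,np.array(r["point"]),round(r["confidence"],2),atz(cam,r["point"],z))
o=get_obs();print(o["time"],o["ee_pos"],o["eef_rot"],o["width"])
E
```

```text
scene (array([1187.1, -542.4,  950. ]), array([-0.5,  0.5, -0.7]))
mill [220.  246.7] 0.69 [536.1 -31.8   0. ]
hub [188.5 249. ] 0.79 [523.8 -14.  125. ]
hub [174. 309.] 0.43 [589.  181.9 125. ]
opening [184.9 247.4] 0.92 [508.   -8.1 125. ]
knob_grip [196.9 245.1] 0.69 [568.8 -64.  155. ]
tamper [234.8 174.9] 0.83 [ 446.3 -250.4    0. ]
tamper [245.6 196.2] 0.56 [ 523.6 -219.9    0. ]
tamper [206.  167.2] 0.54 [ 321.3 -207.6    0. ]
collar [234.1 193.6] 0.97 [ 533.6 -227.8   72. ]
collar [214.8 169. ] 0.94 [ 422.9 -247.    72. ]
collar [195.6 163.8] 0.66 [ 339.7 -218.9   72. ]
tamper_grip [184.6 166. ] 0.81 [ 335.1 -202.4  108. ]
tamper_grip [207.3 165.6] 0.61 [ 421.5 -252.2  108. ]
tamper_grip [223.6 189.9] 0.57 [ 520.9 -228.4  108. ]
pestle [170.8 309.4] 0.56 [486.3 305.6   0. ]
bowl [215.7 355.6] 0.56 [743.6 269.2   0. ]
spice_jar [265.5 313.8] 0.7 [799.4  16.8   0. ]
spice_jar [185.5 250.4] 0.16 [414.2  79.6  -0. ]
prep_cup [223.4 128.6] 0.77 [ 313.4 -345.3    0. ]
lid_large [298.4 230.2] 0.71 [ 734.8 -243.4    0. ]
lid_small [137.4 281.6] 0.73 [266.  360.8   0. ]
top (array([ 3
[... 510 characters left out ...]
72. ]
collar [245.4 322.7] 0.59 [ 338.2 -224.2   72. ]
collar [217.6 333.2] 0.51 [ 421.9 -259.6   72. ]
tamper_grip [215.  330.4] 0.78 [ 427.8 -244.5  108. ]
tamper_grip [180.3 325.3] 0.75 [ 532.5 -233.5  108. ]
tamper_grip [249.5 322. ] 0.72 [ 326.6 -215.6  108. ]
pestle [198.2 158.3] 0.71 [497.8 293.3   0. ]
bowl [124.  167.5] 0.62 [746.6 266.7   0. ]
bowl [196.7 160.4] 0.38 [502.6 286.5   0. ]
spice_jar [110.6 237.7] 0.66 [789.5  31.8   0. ]
prep_cup [252.8 355.6] 0.87 [ 312.5 -340.7    0. ]
lid_large [125.6 321. ] 0.79 [ 733.5 -246.     0. ]
lid_small [271.3 136.1] 0.71 [265.3 359.9   0. ]
1.4 [ 116.5 -511.9  303.9] [[ 1.   0.2 -0. ]
 [ 0.2 -1.   0. ]
 [-0.  -0.  -1. ]] 85.53797291211124
```

View pics/scene.png

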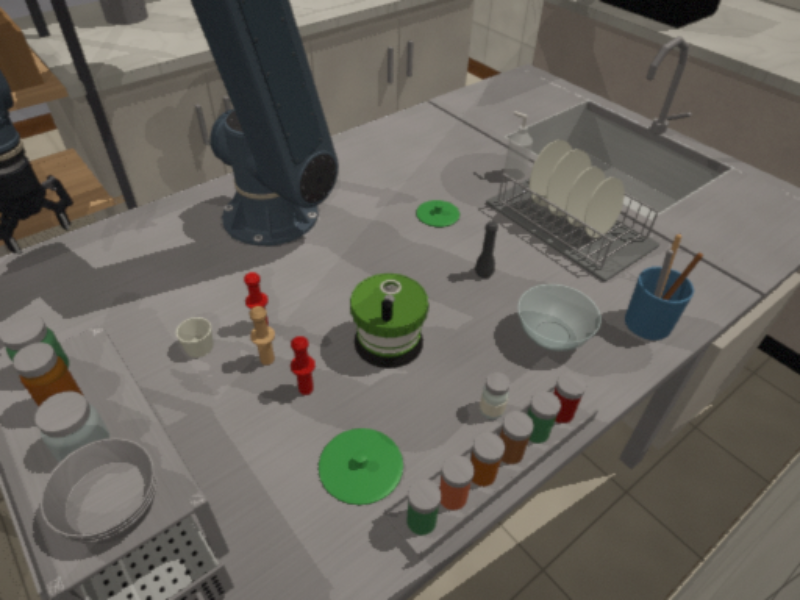

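View pics/top.png

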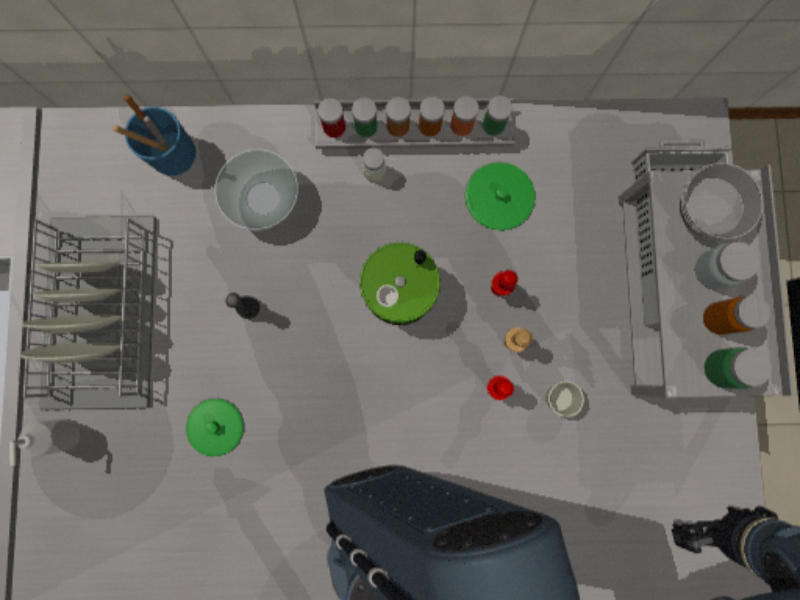

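The scene picture shows the mill at (390,310) and three tamper-shaped things. The wooden one is at (262,337), with red look-alikes at (256,290) and (302,365). In the top picture the wooden one is at (518,340), the red ones at (500,387) and (504,283), and the dark pestle at (243,305). I choose the wooden one. Next I'll refine positions by colour and check it in one crop.

```bash
cat > m.py <<'E'
from h import *
np.set_printoptions(precision=1,suppress=True)
def blob(img,lo,hi,roi):
    hsv=cv2.cvtColor(img,cv2.COLOR_RGB2HSV);m=cv2.inRange(hsv,lo,hi);k=np.zeros_like(m);r0,r1,c0,c1=roi;k[r0:r1,c0:c1]=255;m&=k
    n,l,s,c=cv2.connectedComponentsWithStats(m);i=1+np.argmax(s[1:,4]);return l==i
if __name__=="__main__":
    b=capture("top");a=capture("scene")
    w=blob(b,(30,80,30),(60,255,255),(140,220,215,295))
    cs=max(cv2.findContours(w.astype(np.uint8),cv2.RETR_EXTERNAL,cv2.CHAIN_APPROX_NONE)[0],key=cv2.contourArea)
    (x,y),r=cv2.minEnclosingCircle(cs);e=cv2.fitEllipse(cs);print("wheel",x,y,r,e,atz("top",(e[0][1],e[0][0]),121), atz("top",(y,x),121))
    for cam,img,roi in(("top",b,(200,240,318,350)),("scene",a,(190,240,155,182))):
        m=blob(img,(8,60,60),(22,255,255),roi);ys,xs=np.nonzero(m);print(cam,len(ys),ys.min(),ys.max(),xs.min(),xs.max())
    for P in ((424,-248),(420,-248),(424,-252)):
        print(P,[ (proj(c,(*P,0)),proj(c,(*P,72)),proj(c,(*P,148))) for c in("top","scene")])
    t=b[140:270,210:360];s=a[150:260,140:290]
    z=np.vstack([cv2.resize(t,None,fx=2.2*1.5,fy=2.2,interpolation=3)[:0],cv2.resize(t,(495,429),interpolation=3)])
    s2=cv2.resize(s,(300,220),interpolation=3);pad=np.zeros((429,300,3),np.uint8);pad[:220]=s2
    cv2.imwrite("pics/crop.png",np.hstack([z,pad])[:,:,::-1])
E
python3 m.py
```

```text
wheel 255.3333282470703 180.8333282470703 26.30229377746582 ((255.19589233398438, 181.0487518310547), (49.316837310791016, 51.6206169128418), 140.6494598388672) [531.5 -22.  121. ] [532.1 -22.4 121. ]
top 229 209 225 322 340
scene 411 196 233 159 175
(424, -248) [(array([218.4, 325.3]), array([217. , 329.4]), array([215.4, 334.3])), (array([230.1, 172. ]), array([215.2, 168.9]), array([197.9, 165.3]))]
(420, -248) [(array([219.6, 325.3]), array([218.3, 329.4]), array([216.8, 334.3])), (array([229.4, 171.4]), array([214.4, 168.2]), array([197.1, 164.6]))]
(424, -252) [(array([218.3, 326.5]), array([217. , 330.7]), array([215.3, 335.6])), (array([230.7, 170.9]), array([215.7, 167.7]), array([198.5, 164.1]))]
```

View pics/crop.png

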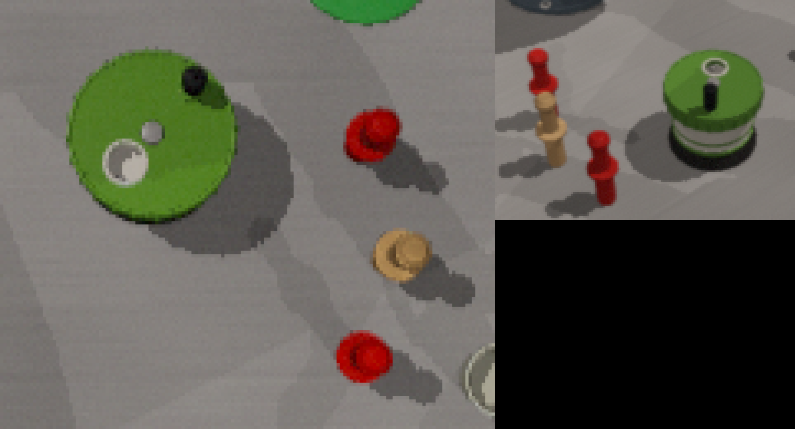

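The crop confirms the wooden tamper at crop (402,255), between the two reds at (372,135) and (365,357). The knob is at (194,80), the hub cap at (152,131) and the opening at (126,162). Next I'll fit the silhouettes.

```bash
cat > fit.py <<'E'
from m import *
from scipy.optimize import minimize
b=capture("top");a=capture("scene")
TP=[(0,13.8),(5,15),(72,15),(72,24),(79,24),(79,12.5),(122,12.5),(127,14),(136,16.5),(144,12),(148,6)]
th=np.linspace(0,2*np.pi,24,endpoint=False)
def disc(cam,x,y,z,r): return np.array([proj(cam,(x+r*np.cos(t),y+r*np.sin(t),z))[::-1] for t in th])
def sil(cam,x,y,shape):
    S=8;im=np.zeros((shape[0]*S//1,shape[1]*S//1),np.uint8) if 0 else None
    r0,r1,c0,c1=shape;im=np.zeros(((r1-r0)*S,(c1-c0)*S),np.uint8)
    d=[disc(cam,x,y,z,r) for z,r in TP]
    for p,q in zip(d,d[1:]):
        h=cv2.convexHull(np.vstack([p,q]).astype(np.float32)); cv2.fillConvexPoly(im,np.round((h[:,0]-[c0-.5,r0-.5])*S).astype(int),255)
    return cv2.resize(im,(c1-c0,r1-r0),interpolation=cv2.INTER_AREA)/255.
rois={"top":(200,240,310,350),"scene":(185,245,150,190)}
ms={}
for c,im in(("top",b),("scene",a)):
    r=rois[c];ms[c]=blob(im,(8,60,40),(22,255,255),r)[r[0]:r[1],r[2]:r[3]].astype(float)
for cams in(("top",),("scene",),("top","scene")):
    f=lambda p:sum(np.abs(sil(c,*p,rois[c])-ms[c]).sum() for c in cams)
    s=minimize(f,(424,-248),method="Nelder-Mead",options=dict(initial_simplex=[(424,-248),(432,-248),(424,-240)],xatol=.1,fatol=.1));print("tamper",cams,s.x,s.fun,sum(ms[c].sum() for c in cams))
# mill
g=cv2.cvtColor(b,cv2.COLOR_RGB2HSV)
k=blob(b,(0,0,0),(180,255,45),(155,175,260,280));ys,xs=np.nonzero(k);print("knob",len(ys),ys.mean(),xs.mean(),atz("top",(ys.mean(),xs.mean()),166))
c=cv2.inRange(g,(0,0,70),(180,60,255))[172:200,238:268];
n,l,st,ce=cv2.connectedComponentsWithStats(c)
for i in range(1,n):
    if st[i,4]>5:
        p=(ce[i][1]+172,ce[i][0]+238);print("grey",st[i],p,atz("top",p,131),atz("top",p,125))
E
python3 fit.py
```

```text
Traceback (most recent call last):
  File "fit.py", line 20, in <module>
    s=minimize(f,(424,-248),method="Nelder-Mead",options=dict(initial_simplex=[(424,-248),(432,-248),(424,-240)],xatol=.1,fatol=.1));print("tamper",cams,s.x,s.fun,sum(ms[c].sum() for c in cams))
  File "fit.py", line 19, in <lambda>
    f=lambda p:sum(np.abs(sil(c,*p,rois[c])-ms[c]).sum() for c in cams)
               ~~~^^^^^^^^^^^^^^^^^^^^^^^^^^^^^^^^^^^^^^^^^^^^^^^^^^^^^
  File "fit.py", line 19, in <genexpr>
    f=lambda p:sum(np.abs(sil(c,*p,rois[c])-ms[c]).sum() for c in cams)
                          ~~~^^^^^^^^^^^^^^
  File "fit.py", line 10, in sil
    d=[disc(cam,x,y,z,r) for z,r in TP]
       ~~~~^^^^^^^^^^^^^
  File "fit.py", line 6, in disc
    def disc(cam,x,y,z,r): return np.array([proj(cam,(x+r*np.cos(t),y+r*np.sin(t),z))[::-1] for t in th])
                                            ~~~~^^^^^^^^^^^^^^^^^^^^^^^^^^^^^^^^^^^^^
  File "h.py", line 9, in proj
    c=camera_info(cam);V=np.array(c["view"]);q=V[:3,:3]@np.array(p)+V[:3,3]
ValueError: time passes only in moves, steps and waits
```

```bash
sed -i 's/^from workcell import \*/from workcell import *\nfrom functools import lru_cache\ncamera_info=lru_cache(camera_info)/' h.py; python3 fit.py
```

```text
tamper ('top',) [ 424.1 -251.2] 16.5921568627451 228.0
tamper ('scene',) [ 419.9 -250. ] 25.372549019607845 410.0
tamper ('top', 'scene') [ 422.6 -250.8] 60.03529411764706 638.0
knob 52 164.21153846153845 268.4230769230769 [573.3 -60.6 166. ]
grey [15  5  6  7 36] (np.float64(179.86111111111111), np.float64(255.47222222222223)) [533.5 -22.8 131. ] [534.4 -22.9 125. ]
grey [  3  10  14  14 155] (np.float64(188.78709677419354), np.float64(247.50967741935483)) [507.2   1.1 131. ] [508.    1.2 125. ]
```

>>> step_arm:
  commands: "3.5 -2.2 0 0 0 6.4; 7.1 -4.4 0 0 0 12.8; 10.6 -6.6 0 0 0 12.8; 14.2 -8.8 0 0 0 12.8; 17.7 -11 0 0 0 12.8"
  gripper: 8.5

```text
time: 2.12
ee_pos: [264.5, -364.9, 304.0]
eef_rot: [[1.0, -0.001, 0.0], [-0.001, -1.0, -0.0], [0.0, 0.0, -1.0]]
ft_force: [1.0, -1.4, 0.1]
width: 84.7
gripper_force: 0.0
```

```bash
cat > s.py <<'E'
from workcell import *
import numpy as np
np.set_printoptions(precision=3,suppress=True)
o=get_obs();print(o["time"],o["qpos"],o["ee_pos"],o["eef_rot"],o["ft_force"],o["width"])
E
python3 s.py
```

```text
2.1167 [-0.944  0.111 -0.173  1.286  0.     2.199] [ 264.534 -364.884  303.992] [[ 1.    -0.001  0.   ]
 [-0.001 -1.    -0.   ]
 [ 0.     0.    -1.   ]] [ 0.985 -1.409  0.06 ] 84.65562488647326
```

>>> step_arm:
  commands: "2.8 -2.76 0 0 0 -7; 5.6 -5.52 0 0 0 -14; 8.4 -8.28 0 0 0 -21; 11.2 -11.04 0 0 0 -28; 14 -13.8 0 0 0 -35"

```text
time: 2.53
ee_pos: [404.7, -226.6, 304.2]
eef_rot: [[0.815, 0.579, 0.001], [0.579, -0.815, -0.0], [0.0, 0.001, -1.0]]
ft_force: [0.8, -0.3, 0.2]
width: 84.8
gripper_force: 0.0
```

>>> step_arm:
  commands: "4 -0.7 0 0 0 -7; 8 -1.4 0 0 0 -14; 12 -2 0 0 0 -21; 16 -2.7 0 0 0 -28; 20 -3.3 0 0 0 -35"

```text
time: 2.95
ee_pos: [549.6, -84.5, 304.0]
eef_rot: [[0.336, 0.942, 0.0], [0.942, -0.336, 0.0], [0.0, 0.0, -1.0]]
ft_force: [0.2, -0.9, -0.3]
width: 85.0
gripper_force: 0.0
```

>>> step_arm:
  commands: "1.5 0.7 0 0 0 -7; 3.02 1.46 0 0 0 -14; 3.02 1.46 1 0 0 -19.6; 3.02 1.46 3 0 0 -19.6; 3.02 1.46 5 0 0 -19.6"
  gripper: 6

```text
time: 3.37
ee_pos: [573.2, -62.6, 253.7]
eef_rot: [[0.005, 1.0, 0.001], [1.0, -0.005, -0.0], [-0.0, 0.001, -1.0]]
ft_force: [0.7, 0.9, 0.2]
width: 60.2
gripper_force: 0.0
```

```bash
python3 s.py; python3 - <<'E'
from h import *
a=capture("scene");b=capture("top")
A=cv2.resize(a[120:245,190:330],(448,400),interpolation=3);B=cv2.resize(b[130:230,215:305],(351,390),interpolation=3);B=np.vstack([B,B[:10]*0])
cv2.imwrite("pics/c2.png",np.hstack([A,B])[:,:,::-1])
E
```

```text
3.3667 [-0.109  0.345  0.009  1.233  0.     1.467] [573.215 -62.571 253.661] [[ 0.005  1.     0.001]
 [ 1.    -0.005 -0.   ]
 [-0.     0.001 -1.   ]] [0.705 0.9   0.246] 60.20166162088427
```

View pics/c2.png

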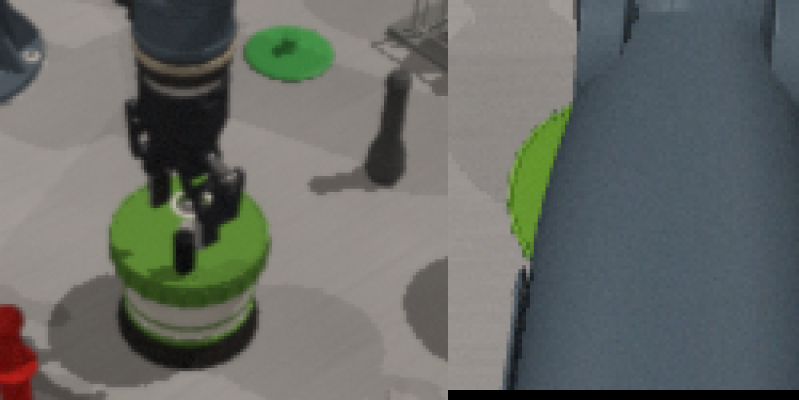

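The crop shows the fingers just above and either side of the black knob at (185,250), centred at about (187,215). I'll go down and close.

>>> step_arm:
  commands: "0 0 2 0 0 0; 0 0 4 0 0 0; 0 0 4.5 0 0 0; 0 0 4.5 0 0 0; 0 0 4.5 0 0 0"

```text
time: 3.88
ee_pos: [572.9, -63.2, 210.1]
eef_rot: [[0.007, 1.0, 0.001], [1.0, -0.007, 0.0], [0.0, 0.001, -1.0]]
ft_force: [-0.1, 0.8, 0.4]
width: 60.1
gripper_force: 0.0
```

>>> step_arm:
  commands: "0 0 0 0 0 0; 0 0 0 0 0 0; 0 0 0 0 0 0; 0 0 0 0 0 0; 0 0 0 0 0 0"
  gripper: 0
  grip_force: 40

```text
time: 4.3
ee_pos: [573.6, -63.2, 210.2]
eef_rot: [[0.007, 1.0, 0.003], [1.0, -0.007, -0.0], [-0.0, 0.003, -1.0]]
ft_force: [2.6, -0.9, 6.0]
width: 20.3
gripper_force: 39.0
```

```bash
cat > tab.py <<'E'
import numpy as np,sys
t0,dt,n=map(float,sys.argv[1:4])
p0=-0.773;f=lambda t:5.6*np.array([np.sin(p0-t),np.cos(p0-t)])  # tool x=world y, tool y=world x
for k in range(int(n)):
    a=t0+5*dt*k
    print(f"{a:.2f}:","; ".join("%.2f %.2f 0 0 0 0"%tuple(f(a+dt*(i+1))-f(a)+1e-9) for i in range(5)), "tangent(world)",np.round([-(-np.sin(p0-a)),-np.cos(p0-a)],2))
E
python3 tab.py 0 .04 2; python3 tab.py .4 .03 14
```

```text
0.00: -0.16 -0.16 0 0 0 0; -0.31 -0.33 0 0 0 0; -0.45 -0.50 0 0 0 0; -0.59 -0.67 0 0 0 0; -0.72 -0.86 0 0 0 0 tangent(world) [-0.7  -0.72]
0.20: -0.12 -0.19 0 0 0 0; -0.24 -0.38 0 0 0 0; -0.34 -0.58 0 0 0 0; -0.44 -0.78 0 0 0 0; -0.53 -0.98 0 0 0 0 tangent(world) [-0.83 -0.56]
0.40: -0.06 -0.16 0 0 0 0; -0.12 -0.31 0 0 0 0; -0.17 -0.47 0 0 0 0; -0.22 -0.63 0 0 0 0; -0.27 -0.80 0 0 0 0 tangent(world) [-0.92 -0.39]
0.55: -0.04 -0.16 0 0 0 0; -0.07 -0.33 0 0 0 0; -0.10 -0.49 0 0 0 0; -0.13 -0.66 0 0 0 0; -0.14 -0.83 0 0 0 0 tangent(world) [-0.97 -0.25]
0.70: -0.01 -0.17 0 0 0 0; -0.02 -0.34 0 0 0 0; -0.03 -0.50 0 0 0 0; -0.03 -0.67 0 0 0 0; -0.02 -0.84 0 0 0 0 tangent(world) [-1.  -0.1]
0.85: 0.01 -0.17 0 0 0 0; 0.03 -0.33 0 0 0 0; 0.05 -0.50 0 0 0 0; 0.08 -0.67 0 0 0 0; 0.11 -0.83 0 0 0 0 tangent(world) [-1.    0.05]
1.00: 0.04 -0.16 0 0 0 0; 0.08 -0.33 0 0 0 0; 0.12 -0.49 0 0 0 0; 0.17 -0.65 0 0 0 0; 0.23 -0.81 0 0 0 0 tangent(world) [-0.98  0.2 ]
1.15: 0.06 -0.16 0 0 0 0; 0.13 -0.31 0 0 0 0; 0.19 -0.46 0 0 0 0; 0.27 -0.62 0 0 0 0; 0.35 -0.76 0 0 0 0 tangent(world) [-0.94  0.34]
1.30:
[... 362 characters left out ...]
0 0 0 tangent(world) [-0.7   0.72]
1.75: 0.14 -0.10 0 0 0 0; 0.28 -0.19 0 0 0 0; 0.42 -0.27 0 0 0 0; 0.57 -0.36 0 0 0 0; 0.72 -0.43 0 0 0 0 tangent(world) [-0.58  0.81]
1.90: 0.15 -0.07 0 0 0 0; 0.30 -0.14 0 0 0 0; 0.46 -0.21 0 0 0 0; 0.62 -0.27 0 0 0 0; 0.78 -0.32 0 0 0 0 tangent(world) [-0.45  0.89]
2.05: 0.16 -0.05 0 0 0 0; 0.32 -0.10 0 0 0 0; 0.49 -0.14 0 0 0 0; 0.65 -0.17 0 0 0 0; 0.81 -0.20 0 0 0 0 tangent(world) [-0.31  0.95]
2.20: 0.17 -0.03 0 0 0 0; 0.33 -0.05 0 0 0 0; 0.50 -0.06 0 0 0 0; 0.67 -0.07 0 0 0 0; 0.84 -0.08 0 0 0 0 tangent(world) [-0.17  0.99]
2.35: 0.17 -0.00 0 0 0 0; 0.34 0.00 0 0 0 0; 0.50 0.01 0 0 0 0; 0.67 0.03 0 0 0 0; 0.84 0.05 0 0 0 0 tangent(world) [-0.02  1.  ]
```

>>> step_arm:
  commands: "-0.16 -0.16 0 0 0 0; -0.31 -0.33 0 0 0 0; -0.45 -0.50 0 0 0 0; -0.59 -0.67 0 0 0 0; -0.72 -0.86 0 0 0 0"

```text
time: 4.72
ee_pos: [565.0, -70.3, 210.3]
eef_rot: [[0.007, 1.0, 0.004], [1.0, -0.007, -0.0], [-0.0, 0.004, -1.0]]
ft_force: [3.1, -0.8, 5.6]
width: 20.1
gripper_force: 39.0
```

>>> step_arm:
  commands: "-0.12 -0.19 0 0 0 0; -0.24 -0.38 0 0 0 0; -0.34 -0.58 0 0 0 0; -0.44 -0.78 0 0 0 0; -0.53 -0.98 0 0 0 0"

```text
time: 5.13
ee_pos: [555.1, -75.6, 210.3]
eef_rot: [[0.007, 1.0, 0.003], [1.0, -0.007, -0.0], [-0.0, 0.003, -1.0]]
ft_force: [2.9, 0.2, 6.1]
width: 20.2
gripper_force: 39.0
```

>>> step_arm:
  commands: "-0.06 -0.16 0 0 0 0; -0.12 -0.31 0 0 0 0; -0.17 -0.47 0 0 0 0; -0.22 -0.63 0 0 0 0; -0.27 -0.80 0 0 0 0"

```text
time: 5.55
ee_pos: [547.0, -78.2, 210.3]
eef_rot: [[0.007, 1.0, 0.003], [1.0, -0.007, -0.0], [-0.0, 0.003, -1.0]]
ft_force: [1.8, -0.5, 6.7]
width: 20.6
gripper_force: 39.1
```

>>> step_arm:
  commands: "-0.04 -0.16 0 0 0 0; -0.07 -0.33 0 0 0 0; -0.10 -0.49 0 0 0 0; -0.13 -0.66 0 0 0 0; -0.14 -0.83 0 0 0 0"

```text
time: 5.97
ee_pos: [538.6, -79.5, 210.2]
eef_rot: [[0.007, 1.0, 0.003], [1.0, -0.007, -0.0], [-0.0, 0.003, -1.0]]
ft_force: [2.5, -0.4, 7.2]
width: 20.6
gripper_force: 39.1
```

>>> step_arm:
  commands: "-0.01 -0.17 0 0 0 0; -0.02 -0.34 0 0 0 0; -0.03 -0.50 0 0 0 0; -0.03 -0.67 0 0 0 0; -0.02 -0.84 0 0 0 0"

```text
time: 6.38
ee_pos: [530.3, -79.6, 210.2]
eef_rot: [[0.007, 1.0, 0.003], [1.0, -0.007, -0.0], [-0.0, 0.003, -1.0]]
ft_force: [1.7, -0.1, 7.8]
width: 20.4
gripper_force: 39.1
```

>>> step_arm:
  commands: "0.01 -0.17 0 0 0 0; 0.03 -0.33 0 0 0 0; 0.05 -0.50 0 0 0 0; 0.08 -0.67 0 0 0 0; 0.11 -0.83 0 0 0 0"

```text
time: 6.8
ee_pos: [522.0, -78.4, 210.2]
eef_rot: [[0.007, 1.0, 0.003], [1.0, -0.007, -0.0], [-0.0, 0.003, -1.0]]
ft_force: [2.0, 0.5, 7.3]
width: 20.4
gripper_force: 39.1
```

>>> step_arm:
  commands: "0.04 -0.16 0 0 0 0; 0.08 -0.33 0 0 0 0; 0.12 -0.49 0 0 0 0; 0.17 -0.65 0 0 0 0; 0.23 -0.81 0 0 0 0"

```text
time: 7.22
ee_pos: [513.9, -76.0, 210.2]
eef_rot: [[0.006, 1.0, 0.003], [1.0, -0.006, 0.0], [0.0, 0.003, -1.0]]
ft_force: [2.9, 1.2, 7.2]
width: 20.5
gripper_force: 39.1
```

>>> step_arm:
  commands: "0.06 -0.16 0 0 0 0; 0.13 -0.31 0 0 0 0; 0.19 -0.46 0 0 0 0; 0.27 -0.62 0 0 0 0; 0.35 -0.76 0 0 0 0"

```text
time: 7.63
ee_pos: [506.4, -72.5, 210.2]
eef_rot: [[0.006, 1.0, 0.003], [1.0, -0.006, 0.0], [0.0, 0.003, -1.0]]
ft_force: [2.7, -0.2, 6.0]
width: 20.2
gripper_force: 39.1
```

>>> step_arm:
  commands: "0.08 -0.15 0 0 0 0; 0.17 -0.29 0 0 0 0; 0.26 -0.43 0 0 0 0; 0.36 -0.57 0 0 0 0; 0.46 -0.70 0 0 0 0"

```text
time: 8.05
ee_pos: [501.1, -69.0, 210.4]
eef_rot: [[0.007, 1.0, 0.006], [1.0, -0.007, -0.003], [-0.003, 0.007, -1.0]]
ft_force: [10.4, -8.5, -0.3]
width: 20.1
gripper_force: 39.0
```

The resistance is climbing, at about 12 N tangential. I'll take smaller steps now.

```bash
python3 tab.py 1.45 .01 8
```

```text
1.45: 0.03 -0.04 0 0 0 0; 0.07 -0.09 0 0 0 0; 0.10 -0.13 0 0 0 0; 0.14 -0.18 0 0 0 0; 0.18 -0.22 0 0 0 0 tangent(world) [-0.79  0.61]
1.50: 0.04 -0.04 0 0 0 0; 0.07 -0.08 0 0 0 0; 0.11 -0.13 0 0 0 0; 0.15 -0.17 0 0 0 0; 0.19 -0.21 0 0 0 0 tangent(world) [-0.76  0.65]
1.55: 0.04 -0.04 0 0 0 0; 0.08 -0.08 0 0 0 0; 0.12 -0.12 0 0 0 0; 0.16 -0.16 0 0 0 0; 0.20 -0.20 0 0 0 0 tangent(world) [-0.73  0.68]
1.60: 0.04 -0.04 0 0 0 0; 0.08 -0.08 0 0 0 0; 0.12 -0.11 0 0 0 0; 0.16 -0.15 0 0 0 0; 0.21 -0.19 0 0 0 0 tangent(world) [-0.7   0.72]
1.65: 0.04 -0.04 0 0 0 0; 0.09 -0.07 0 0 0 0; 0.13 -0.11 0 0 0 0; 0.17 -0.14 0 0 0 0; 0.22 -0.18 0 0 0 0 tangent(world) [-0.66  0.75]
1.70: 0.04 -0.03 0 0 0 0; 0.09 -0.07 0 0 0 0; 0.13 -0.10 0 0 0 0; 0.18 -0.14 0 0 0 0; 0.22 -0.17 0 0 0 0 tangent(world) [-0.62  0.78]
1.75: 0.05 -0.03 0 0 0 0; 0.09 -0.06 0 0 0 0; 0.14 -0.10 0 0 0 0; 0.19 -0.13 0 0 0 0; 0.23 -0.16 0 0 0 0 tangent(world) [-0.58  0.81]
1.80: 0.05 -0.03 0 0 0 0; 0.09 -0.06 0 0 0 0; 0.14 -0.09 0 0 0 0; 0.19 -0.12 0 0 0 0; 0.24 -0.14 0 0 0 0 tangent(world) [-0.54  0.84]
```

>>> step_arm:
  commands: "0.03 -0.04 0 0 0 0; 0.07 -0.09 0 0 0 0; 0.10 -0.13 0 0 0 0; 0.14 -0.17 0 0 0 0; 0.17 -0.22 0 0 0 0"

```text
time: 8.47
ee_pos: [499.3, -67.7, 210.4]
eef_rot: [[0.008, 1.0, 0.007], [1.0, -0.008, -0.004], [-0.004, 0.007, -1.0]]
ft_force: [10.7, -9.6, 0.9]
width: 20.7
gripper_force: 39.2
```

>>> step_arm:
  commands: "0.04 -0.04 0 0 0 0; 0.07 -0.08 0 0 0 0; 0.11 -0.13 0 0 0 0; 0.15 -0.17 0 0 0 0; 0.19 -0.21 0 0 0 0"

```text
time: 8.88
ee_pos: [497.4, -66.1, 210.4]
eef_rot: [[0.008, 1.0, 0.007], [1.0, -0.008, -0.004], [-0.004, 0.008, -1.0]]
ft_force: [12.5, -11.8, -2.3]
width: 20.2
gripper_force: 39.2
```

>>> step_arm:
  commands: "0.04 -0.04 0 0 0 0; 0.08 -0.08 0 0 0 0; 0.12 -0.12 0 0 0 0; 0.16 -0.16 0 0 0 0; 0.20 -0.20 0 0 0 0"

```text
time: 9.3
ee_pos: [495.7, -64.5, 210.4]
eef_rot: [[0.008, 1.0, 0.008], [1.0, -0.008, -0.005], [-0.005, 0.008, -1.0]]
ft_force: [13.4, -12.8, -1.1]
width: 20.2
gripper_force: 39.4
```

>>> step_arm:
  commands: "0.04 -0.04 0 0 0 0; 0.08 -0.08 0 0 0 0; 0.12 -0.11 0 0 0 0; 0.16 -0.15 0 0 0 0; 0.21 -0.19 0 0 0 0"

```text
time: 9.72
ee_pos: [492.3, -61.1, 210.3]
eef_rot: [[0.007, 1.0, 0.005], [1.0, -0.007, -0.002], [-0.002, 0.005, -1.0]]
ft_force: [6.2, -5.3, 5.1]
width: 20.3
gripper_force: 40.1
```

>>> step_arm:
  commands: "0 0 0 0 0 0; 0 0 0 0 0 0; 0 0 0 0 0 0; 0 0 0 0 0 0; 0 0 0 0 0 0"

```text
time: 10.13
ee_pos: [492.0, -60.7, 210.3]
eef_rot: [[0.007, 1.0, 0.005], [1.0, -0.007, -0.001], [-0.001, 0.005, -1.0]]
ft_force: [5.1, -3.3, 4.9]
width: 20.2
gripper_force: 40.2
```

>>> step_arm:
  commands: "0.02 -0.02 0 0 0 0; 0.04 -0.04 0 0 0 0; 0.07 -0.06 0 0 0 0; 0.09 -0.07 0 0 0 0; 0.11 -0.09 0 0 0 0"

```text
time: 10.55
ee_pos: [491.4, -60.1, 210.3]
eef_rot: [[0.007, 1.0, 0.005], [1.0, -0.007, -0.002], [-0.002, 0.005, -1.0]]
ft_force: [6.3, -5.3, 3.6]
width: 20.3
gripper_force: 40.1
```

```bash
python3 s.py; python3 - <<'E'
from h import *
a=capture("scene")
cv2.imwrite("pics/c3.png",cv2.resize(a[150:235,205:295],(635,600),interpolation=3)[:,:,::-1])
for q in("opening","hub","knob_grip"):
  for r in pinpoint("scene",q)[:2]: print(q,r["point"],r["confidence"],atz("scene",r["point"],155 if q[0]=="k" else 125))
E
```

```text
10.55 [-0.121  0.235 -0.266  1.064 -0.002  1.457] [491.38  -60.055 210.336] [[ 0.007  1.     0.005]
 [ 1.    -0.007 -0.002]
 [-0.002  0.005 -1.   ]] [ 6.321 -5.268  3.59 ] 20.338279898265675
opening [192.1, 255.3] 0.57 [548.11055663  -8.42614654 125.        ]
hub [189.0, 247.4] 0.83 [522.53498081 -19.34841879 125.        ]
knob_grip [183.7, 231.3] 0.91 [498.8820592  -62.98812859 155.        ]
```

View pics/c3.png

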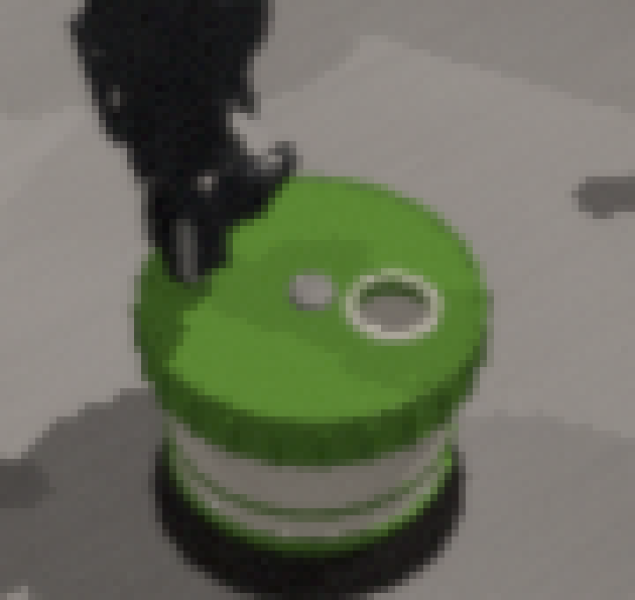

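The crop shows the gripper on the knob at (195,240), the cap at (312,292) and the opening at (393,303), with only light grey deck in it and no clear chute yet. I'll work out the wheel's angle.

```bash
python3 - <<'E'
from h import *
p=atz("scene",(150+303/7.06-.4,205+393/7.056-.4),125);h=atz("scene",(150+292/7.06-.4,205+312/7.056-.4),129)
d=p-h;print(p,h,np.hypot(*d[:2]),np.degrees(np.arctan2(d[1],d[0])))
E
```

```text
[558.88685726   2.63685545 125.        ] [535.21099965 -23.71553313 129.        ] 35.425903196483695 48.062427250824896
```

The camera puts the wheel at about 1.54 rad, with the gripper roughly 5 mm ahead of the knob. That suggests the knob slipped in the pads rather than the crest giving way. The knob spins freely, so I'll turn the gripper in place until the pads push along the tangent, and grip harder.

>>> step_arm:
  commands: "0 0 0 0 0 0; 0 0 0 0 0 6; 0 0 0 0 0 12; 0 0 0 0 0 18; 0 0 0 0 0 24"
  grip_force: 100

```text
time: 11.17
ee_pos: [491.2, -59.8, 210.5]
eef_rot: [[0.418, 0.908, 0.005], [0.908, -0.418, -0.002], [0.0, 0.005, -1.0]]
ft_force: [4.9, -4.6, 6.6]
width: 19.3
gripper_force: 97.3
```

>>> step_arm:
  commands: "0 0 0 0 0 6; 0 0 0 0 0 12; 0 0 0 0 0 18; 0 0 0 0 0 24; 0 0 0 0 0 24"

```text
time: 11.58
ee_pos: [491.1, -59.8, 210.5]
eef_rot: [[0.752, 0.659, 0.005], [0.659, -0.752, -0.002], [0.002, 0.005, -1.0]]
ft_force: [3.1, -4.8, 7.3]
width: 19.0
gripper_force: 97.4
```

```bash
cat > ang.py <<'E'
from h import *
def ang(save=None):
    a=capture("scene")
    if save: cv2.imwrite(save,cv2.resize(a[150:235,205:295],(635,600),interpolation=3)[:,:,::-1])
    hsv=cv2.cvtColor(a,cv2.COLOR_RGB2HSV);g=cv2.inRange(hsv,(30,90,30),(60,255,255));r0,c0=170,225
    m=255-g[r0:215,c0:280]
    n,l,s,ce=cv2.connectedComponentsWithStats(m)
    out=[]
    for i in range(1,n):
        if 15<s[i,4]<300 and s[i,0]>0 and s[i,1]>0 and s[i,0]+s[i,2]<55 and s[i,1]+s[i,3]<45:
            k=max(cv2.findContours((l==i).astype(np.uint8),cv2.RETR_EXTERNAL,cv2.CHAIN_APPROX_NONE)[0],key=len)
            out.append((s[i,4],ce[i][1]+r0,ce[i][0]+c0,(s[i,1]+(s[i,3]-1)/2+r0,s[i,0]+(s[i,2]-1)/2+c0)))
    for A,r,c,bb in out:
        p=atz("scene",bb,125);d=p[:2]-[533.3,-22.6];print(A,r,c,bb,p[:2],"r",np.hypot(*d),"turn",np.radians(136.5-np.degrees(np.arctan2(d[1],d[0]))))
if __name__=="__main__":
    import sys;ang(*sys.argv[1:])
E
python3 ang.py; python3 s.py
```

```text
34 190.76470588235293 248.88235294117646 (np.float64(190.5), np.float64(249.0)) [530.78280185 -19.49518637] r 3.99701816031578 turn 0.1303223015342505
104 193.42307692307693 260.36538461538464 (np.float64(193.5), np.float64(260.5)) [5.62578098e+02 4.27178015e-01] r 37.24859639871375 turn 1.715920539991276
11.6333 [-0.121  0.235 -0.266  1.065 -0.001  2.297] [491.152 -59.783 210.501] [[ 0.749  0.662  0.005]
 [ 0.663 -0.749 -0.002]
 [ 0.002  0.005 -1.   ]] [ 3.608 -4.5    6.766] 19.236232113124903
```

>>> step_arm:
  commands: "0 -0.06 0 0 0 0; 0 -0.11 0 0 0 0; 0 -0.17 0 0 0 0; 0.01 -0.22 0 0 0 0; 0.01 -0.28 0 0 0 0"

```text
time: 12.05
ee_pos: [488.9, -57.1, 210.4]
eef_rot: [[0.748, 0.664, 0.004], [0.664, -0.748, -0.0], [0.003, 0.003, -1.0]]
ft_force: [2.9, -1.4, 9.2]
width: 18.8
gripper_force: 97.8
```

>>> step_arm:
  commands: "0.01 -0.06 0 0 0 0; 0.01 -0.11 0 0 0 0; 0.02 -0.17 0 0 0 0; 0.03 -0.22 0 0 0 0; 0.04 -0.28 0 0 0 0"

```text
time: 12.47
ee_pos: [487.3, -54.6, 210.4]
eef_rot: [[0.748, 0.664, 0.004], [0.664, -0.748, -0.0], [0.003, 0.003, -1.0]]
ft_force: [2.2, -1.5, 9.0]
width: 19.3
gripper_force: 97.8
```

```bash
python3 ang.py pics/c4.png; python3 s.py
```

```text
141 193.43262411347519 257.1489361702128 (np.float64(193.5), np.float64(256.5)) [555.11079272  -9.31593403] r 25.537758080058012 turn 1.8353202991220448
12.5167 [-0.112  0.229 -0.275  1.064  0.     2.304] [487.162 -54.513 210.418] [[ 0.748  0.664  0.004]
 [ 0.664 -0.748 -0.   ]
 [ 0.003  0.003 -1.   ]] [ 1.366  1.646 10.125] 19.135054045944734
```

View pics/c4.png

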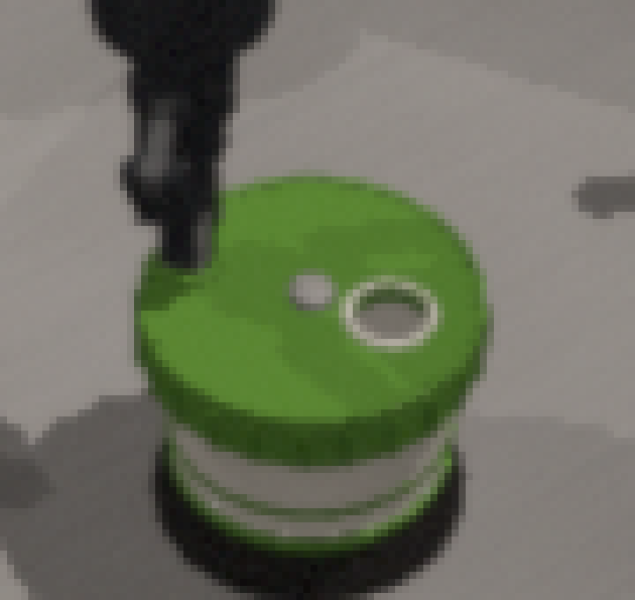

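The opening has moved to (390,314) with the cap at (312,292), and the finger still holds the knob at (190,250). The force has dropped and changed sign, so the wheel is past the crest. I'll let go so the spring can settle it, then lift away.

>>> step_arm:
  commands: "0 0 0 0 0 0; 0 0 0 0 0 0; 0 0 0 0 0 0; 0 0 0 0 0 0; 0 0 0 0 0 0"
  gripper: 6

```text
time: 12.93
ee_pos: [485.8, -54.5, 208.7]
eef_rot: [[0.748, 0.664, -0.001], [0.664, -0.748, 0.0], [-0.0, -0.001, -1.0]]
ft_force: [-0.1, 0.7, -0.1]
width: 60.3
gripper_force: 0.0
```

>>> step_arm:
  commands: "0 0 -4 0 0 0; 0 0 -8 0 0 0; 0 -3 -10 0 0 0; 0 -6 -10 0 0 0; 0 -9 -10 0 0 0"

```text
time: 13.35
ee_pos: [426.1, 13.2, 310.1]
eef_rot: [[0.748, 0.663, 0.002], [0.663, -0.748, 0.0], [0.002, 0.001, -1.0]]
ft_force: [0.8, 0.7, -1.1]
width: 60.3
gripper_force: 0.0
```

```bash
python3 - <<'E'
from h import *
a=capture("scene");b=capture("top")
A=cv2.resize(a[165:215,220:285],(390,300),interpolation=3);B=cv2.resize(b[150:210,225:288],(378,360),interpolation=3);A=np.vstack([A,A[:60]*0])
cv2.imwrite("pics/c5.png",np.hstack([A,B])[:,:,::-1])
for cam in("top","scene"):
 for q in("opening","knob_grip","hub"):
  for r in pinpoint(cam,q)[:1]: print(cam,q,r["point"],r["confidence"],atz(cam,r["point"],166 if q[0]=="k" else 125))
E
python3 ang.py
```

```text
top opening [168.6, 250.2] 0.96 [568.62297857  -7.67930136 125.        ]
top knob_grip [194.0, 268.1] 0.91 [486.76291006 -57.89042028 166.        ]
top hub [177.3, 258.7] 0.94 [541.96988122 -32.58300998 125.        ]
scene opening [191.4, 258.7] 0.55 [552.0972914    1.81791054 125.        ]
scene knob_grip [177.8, 230.8] 0.6 [486.46146385 -55.48359605 166.        ]
scene hub [188.5, 246.8] 0.76 [519.64542521 -19.46364314 125.        ]
137 193.56204379562044 257.08029197080293 (np.float64(193.5), np.float64(256.0)) [554.17759547 -10.53354136] r 24.11375990347498 turn 1.858316911900104
```

View pics/c5.png

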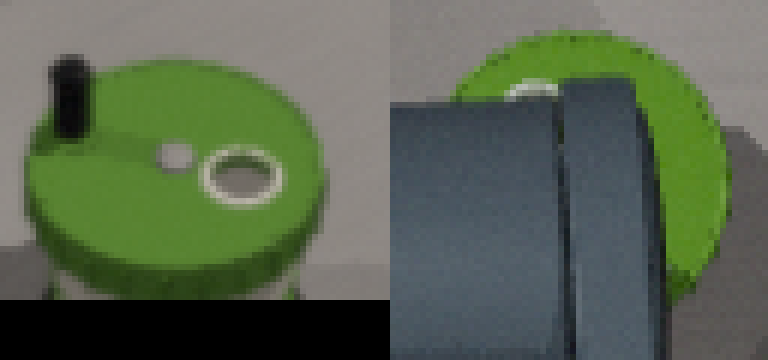

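The left crop shows the wheel free, with the knob at (70,98), the cap at (175,157) and the opening at (241,177). The arm hides it in the top view. I'll move toward the tamper, then measure from above.

>>> step_arm:
  commands: "-2.6 2.8 0 0 0 0; -5.2 5.6 0 0 0 0; -7.8 8.4 0 0 0 0; -10.4 11.2 0 0 0 0; -13 14 0 0 0 0"
  gripper: 6

```text
time: 14.22
ee_pos: [421.8, -180.6, 308.7]
eef_rot: [[0.748, 0.664, -0.0], [0.664, -0.748, 0.0], [0.0, -0.0, -1.0]]
ft_force: [1.4, 0.4, 0.7]
width: 60.1
gripper_force: 0.0
```

>>> step_arm:
  commands: "-2.5 2.7 0 0 0 0; -4.8 5.5 0 0 0 0; -4.8 5.5 0 0 0 0; -4.8 5.5 0 0 0 0; -4.8 5.5 0 0 0 0"

```text
time: 14.63
ee_pos: [422.4, -251.6, 308.4]
eef_rot: [[0.749, 0.663, -0.001], [0.663, -0.749, 0.001], [-0.0, -0.001, -1.0]]
ft_force: [0.2, -0.1, -0.4]
width: 59.9
gripper_force: 0.0
```

```bash
python3 s.py; cat > ang2.py <<'E'
from h import *
b=capture("top")
g=cv2.cvtColor(b,cv2.COLOR_RGB2HSV)
k=b.max(2)<50; k[:,:240]=0;k[:,300:]=0;k[:150]=0;k[215:]=0
n,l,st,ce=cv2.connectedComponentsWithStats(k.astype(np.uint8))
for i in range(1,n):
    if st[i,4]>15:
        p=(ce[i][1],ce[i][0]);w=atz("top",p,166);d=w[:2]-[533.3,-22.6];print("dark",st[i],p,w,np.hypot(*d),-0.773-np.arctan2(d[1],d[0])+2*np.pi*0)
c=cv2.inRange(g,(0,0,70),(180,60,255))[160:205,232:282];
n,l,st,ce=cv2.connectedComponentsWithStats(c)
for i in range(1,n):
    if 5<st[i,4]<300:
        p=(ce[i][1]+160,ce[i][0]+232);bb=(st[i,1]+(st[i,3]-1)/2+160,st[i,0]+(st[i,2]-1)/2+232);w=atz("top",p,125);w2=atz("top",bb,125);d=w[:2]-[533.8,-22.8]
        print("grey",st[i],p,w,w2,np.hypot(*d),"turn",np.radians(136.5)-np.arctan2(d[1],d[0]))
cv2.imwrite("pics/c6.png",cv2.resize(b[150:210,222:288],(660,600),interpolation=3)[:,:,::-1])
E
python3 ang2.py
```

```text
14.6333 [-0.537  0.18  -0.077  1.314  0.     1.879] [ 422.426 -251.557  308.356] [[ 0.749  0.663 -0.001]
 [ 0.663 -0.749  0.001]
 [-0.    -0.001 -1.   ]] [ 0.199 -0.076 -0.432] 59.91453041955115
dark [264 191   7   8  47] (np.float64(194.3404255319149), np.float64(266.82978723404256)) [485.83896983 -54.24097102 166.        ] 57.04121695833666 1.78058590395236
grey [ 0  0  8  9 37] (np.float64(162.6216216216216), np.float64(234.16216216216216)) [587.48540571  39.99292019 125.        ] [583.23562969  36.03421327 125.        ] 82.6140037332471 turn 1.5189443933831497
grey [40  0 10 16 66] (np.float64(164.43939393939394), np.float64(278.469696969697)) [579.97583863 -92.31959345 125.        ] [570.77737391 -86.21849229 125.        ] 83.45766559170411 turn 3.366868560145627
grey [10  4 14 13 98] (np.float64(169.23469387755102), np.float64(248.6122448979592)) [566.77220275  -2.91671901 125.        ] [564.46091908  -2.55008623 125.        ] 38.503389684848436 turn 1.8397287740384662
grey [21 17  6  7 37] (np.float64(179.9189189189189), np.float64(255.54054054054055)) [534.2334175  -23.05873976 125.        ] [533.99155535 -22.93434066 125.        ] 0.5047741946913937 turn 2.920567284309544
grey [ 37  26  13  19 104] (np.float64(198.75), np.float64(277.40384615384613)) [477.01665444 -86.71330744 125.        ] [488.26615852 -79.86683655 125.        ] 85.49420565533512 turn 4.679564089333355
grey [ 0 31 12 14 74] (np.float64(200.05405405405406), np.float64(235.24324324324326)) [475.04082754  37.80833173 125.        ] [482.51795812  31.07309145 125.        ] 84.415698920464 turn 0.04167001190492359
```

View pics/c6.png

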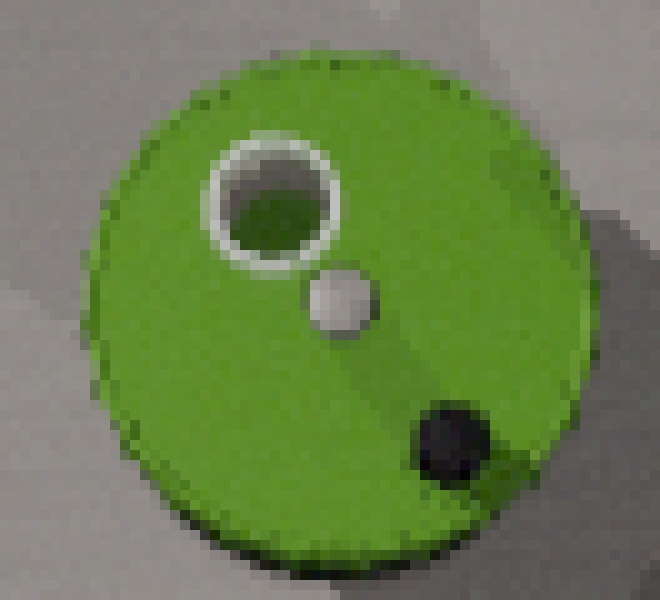

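From above the opening is at crop (271,203), with dark green chute floor visible in it at (275,222). The cap is at (341,303) and the knob at (452,443). I'll check the chute's alignment by comparing the visible floor region with predictions.

```bash
python3 - <<'E'
from h import *
b=capture("top");g=cv2.cvtColor(b,cv2.COLOR_RGB2HSV)
sub=g[160:182,240:260];m=(cv2.inRange(sub,(30,90,0),(75,255,255))>0)&(sub[:,:,2]<110)
ins=np.zeros_like(m)
ys,xs=np.nonzero(m|True);
c=proj("top",(563.6,-2.7,125))
for y,x in zip(ys,xs): ins[y,x]=np.hypot(y+160-c[0],x+240-c[1])<6
m&=ins;y,x=np.nonzero(m);print("meas",y.mean()+160,x.mean()+240,len(y),"open px",c)
Y,X=np.mgrid[160:182:.1,240:260:.1]
def D(cx,cy,z):
    k=proj("top",(cx,cy,z));e=proj("top",(cx+17,cy,z));return np.hypot(Y-k[0],X-k[1])<np.hypot(*(e-k))
A=np.radians(33.7)
for da in(-.3,-.2,-.1,-.05,0,.05,.1,.2,.3):
    o=(533.6+36*np.cos(A),-22.7+36*np.sin(A));q=(533.6+36*np.cos(A+da),-22.7+36*np.sin(A+da))
    v=D(*o,125)&D(*o,115)&D(*q,100)&D(*q,72);print(da,Y[v].mean(),X[v].mean(),v.sum()/100)
for row in sub[4:16,4:16,2]: print(row)
E
```

```text
meas 171.74418604651163 249.11627906976744 43 open px [170.28374479 248.55425374]
-0.3 170.89316575019637 250.4290455616654 50.92
-0.2 171.1816118805273 249.8662439512765 59.93
-0.1 171.56642201834862 249.24224770642198 65.4
-0.05 171.7483256528418 248.9225960061444 65.1
0 171.90817108203 248.65001595914458 62.66
0.05 172.0779040189927 248.39462438528068 58.97
0.1 172.24812442817932 248.15176578225066 54.65
0.2 172.62853309481218 247.71323792486587 44.72
0.3 173.0569136522754 247.33296382730455 34.28
[141 161 183 188 167 168 163 185 171 151 141 138]
[165 185 153 137 133 126 118 134 149 184 150 141]
[185 150 136 139  92  89  92  87  95 155 183 140]
[144 130 109 103  85  88  85  87  83  94 154 162]
[116 108  84  83  90  80  80  87  84  82 142 185]
[125  79  87  75  75  76  74  75  77  80 101 192]
[114  80  72  73  77  72  72  74  76  78  87 191]
[104  80  77  75  76  70  75  74  73  71 108 190]
[135  76  70  74  73  76  75  76  72  79 160 183]
[168  73  74  70  72  75  75  72  75 104 187 160]
[184 156  78  72  75  75  75  75 132 182 175 143]
[158 184 177 155 102 102 131 132 183 175 144 139]
```

The chute is within about 0.06 rad of the opening, which is inside the tolerance. Now I'll grasp the tamper.

>>> step_arm:
  commands: "0 0 3 0 0 0; 0 0 6 0 0 0; 0 0 9 0 0 0; 0 0 12 0 0 0; 0 0 14.4 0 0 0"

```text
time: 15.15
ee_pos: [422.4, -249.6, 163.3]
eef_rot: [[0.746, 0.666, -0.001], [0.666, -0.746, 0.001], [-0.0, -0.001, -1.0]]
ft_force: [-0.5, 0.2, -0.6]
width: 60.4
gripper_force: 0.0
```

>>> step_arm:
  commands: "0 0 0 0 0 0; 0 0 0 0 0 0; 0 0 0 0 0 0; 0 0 0 0 0 0; 0 0 0 0 0 0"
  gripper: 0
  grip_force: 40

```text
time: 15.57
ee_pos: [423.5, -251.4, 166.4]
eef_rot: [[0.747, 0.664, 0.002], [0.664, -0.747, -0.001], [0.001, 0.002, -1.0]]
ft_force: [-1.0, 0.4, -0.7]
width: 28.7
gripper_force: 36.1
```

>>> step_arm:
  commands: "0 0 0 0 0 0; 0 0 -1 0 0 0; 0 0 -2 0 0 0; 0 0 -3 0 0 0; 0 0 -4 0 0 0"

```text
time: 15.98
ee_pos: [422.7, -251.3, 205.9]
eef_rot: [[0.748, 0.664, 0.001], [0.664, -0.748, -0.0], [0.0, 0.001, -1.0]]
ft_force: [-0.2, -0.1, -0.6]
width: 29.0
gripper_force: 36.2
```

```bash
python3 - <<'E'
from h import *
a=capture("scene");b=capture("top")
A=cv2.resize(a[130:250,130:220],(450,600),interpolation=3)
cv2.imwrite("pics/c7.png",A[:,:,::-1])
for z in(0,40,72,148): print(z,(proj("scene",(422.7,-251.3,z))-[130,130])*5)
E
```

```text
0 [501.84090263 204.49430695]
40 [461.01846319 195.8703925 ]
72 [426.94393154 188.67200236]
148 [340.49879804 170.41009921]
```

View pics/c7.png

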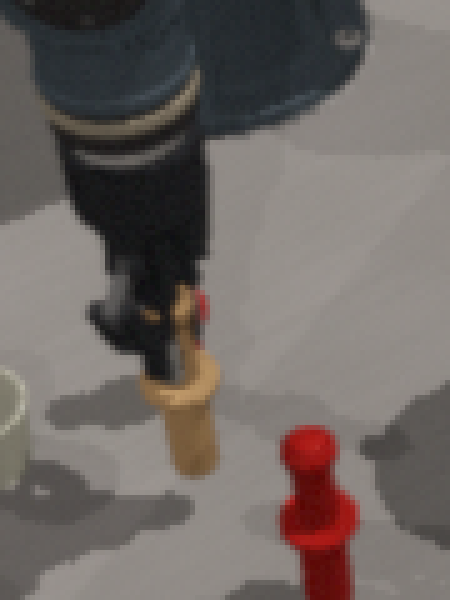

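The crop shows the wooden tamper lifted upright in the gripper, collar at (180,388) and foot at (195,470). The red look-alike at (320,510) is untouched. I'll raise it and carry it over.

>>> step_arm:
  commands: "0 0 -4 0 0 0; 0 0 -8 0 0 0; 0 0 -12 0 0 0; 0 0 -15 0 0 0; 2 -0.68 -16 0 0 0"

```text
time: 16.5
ee_pos: [433.1, -234.8, 369.4]
eef_rot: [[0.749, 0.662, 0.005], [0.662, -0.749, -0.004], [0.001, 0.006, -1.0]]
ft_force: [0.0, 0.6, -0.8]
width: 29.1
gripper_force: 36.4
```

>>> step_arm:
  commands: "3.3 -1.12 0 0 0 0; 6.6 -2.23 0 0 0 0; 9.9 -3.35 0 0 0 0; 13.2 -4.47 0 0 0 0; 16.5 -5.58 0 0 0 0"

```text
time: 16.92
ee_pos: [519.9, -80.1, 364.6]
eef_rot: [[0.748, 0.664, 0.0], [0.664, -0.748, 0.0], [0.0, 0.0, -1.0]]
ft_force: [0.8, -1.9, -0.1]
width: 29.0
gripper_force: 36.5
```

>>> step_arm:
  commands: "3 -1 0 0 0 0; 6 -2 0 0 0 0; 7.5 -2.6 0 0 0 0; 8.5 -2.9 0 0 0 0; 8.5 -2.9 0 0 0 0"

```text
time: 17.33
ee_pos: [564.4, -2.0, 364.1]
eef_rot: [[0.746, 0.666, -0.001], [0.666, -0.746, 0.0], [-0.0, -0.001, -1.0]]
ft_force: [-0.9, -0.2, -1.9]
width: 28.9
gripper_force: 36.5
```

>>> step_arm:
  commands: "0 0 0 0 0 0; 0 0 0 0 0 0; 0 0 0 0 0 0; 0 0 0 0 0 0; 0 0 0 0 0 0"

```text
time: 17.75
ee_pos: [563.4, -4.2, 365.2]
eef_rot: [[0.748, 0.663, 0.0], [0.663, -0.748, 0.0], [0.0, 0.0, -1.0]]
ft_force: [-0.7, -0.6, -0.8]
width: 28.5
gripper_force: 36.5
```

```bash
python3 - <<'E'
from h import *
from scipy.optimize import minimize
np.set_printoptions(precision=1,suppress=True)
src=open("fit.py").read().split("rois=")[0].replace("from m import *","from m import *")
exec(src)
TP=[(z+198.8,r) for z,r in [(0,13.8),(5,15),(72,15),(72,24),(76,24)]]
c=proj("scene",(563.5,-4,198.8));print("foot px",c)
roi=(int(c[0])-45,int(c[0])+12,int(c[1])-22,int(c[1])+22)
hsv=cv2.cvtColor(a,cv2.COLOR_RGB2HSV);m=(cv2.inRange(hsv,(8,60,40),(22,255,255))>0)[roi[0]:roi[1],roi[2]:roi[3]]
k=int(proj("scene",(563.5,-4,198.8+60))[0])-roi[0]
def f(p): return np.abs((sil("scene",*p,roi)-m)[k:]).sum()
s=minimize(f,(563.5,-4),method="Nelder-Mead",options=dict(initial_simplex=[(563,-4),(570,-4),(563,3)],xatol=.1,fatol=.1));print(s.x,s.fun,m[k:].sum())
# opening ring in scene
im=a[180:206,246:274];w=(im.min(2)>140)
w=(cv2.inRange(cv2.cvtColor(im,cv2.COLOR_RGB2HSV),(0,0,120),(180,70,255))>0)
ys,xs=np.nonzero(w);print("open model px",proj("scene",(563.6,-2.7,125)))
for r in a[186:202,250:270,2]: print(r)
E
```

```text
foot px [176.5 260.3]
[559.9  -1.2] 10.337254901960785 188
open model px [194.1 259.9]
[48 52 51 51 50 52 48 51 51 50 51 49 51 50 49 50 52 49 51 53]
[51 52 49 51 48 50 50 47 50 51 50 50 52 50 52 50 51 50 50 52]
[77 62 50 49 51 52 50 51 57 61 58 55 55 53 51 51 51 52 51 49]
[125 105  64  53  50  56  69  86  95 108  89  89  90  71  57  51  50  50
  50  52]
[136 127  87  58  60  91 131 152 117 105  90 115 137 132  92  65  51  50
  49  52]
[141 133  94  66 106 145 115  91  60  55  48  63  80  97 111 106  68  50
  51  50]
[134 112  80  95 140 118  67  44  45  52  54  52  43  50  78 114 116  64
  51  50]
[ 96  76  67 115 161  97  63  76  93  98  96  93  79  64  58 111 155  82
  52  50]
[ 58  54  64 118 163  99  95  98 102 101 103 102  98  93  83 113 163  94
  51  52]
[ 39  48  62 108 161 141 110 103 102 104 102 102 102 101 104 134 162  88
  52  49]
[ 36  49  51  82 138 162 133 113 105 104 101 103 103 110 127 153 141  74
  52  50]
[ 35  51  52  59  91 139 164 152 128 115 113 115 123 148 160 127  86  56
  49  51]
[ 39  49  52  51  59  83 118 145 161 161 159 166 160 142 118  77  56  50
  51  48]
[ 48  48  51  49  50  53  67  83  99 104 106 108  95  81  68  54  51  50
  50  49]
[50 51 49 50 52 51 52 53 57 59 59 61 55 54 50 51 49 50 50 50]
[49 49 50 48 52 50 51 50 52 50 52 50 49 51 50 52 49 48 49 48]
```

```bash
cat > tilt.py <<'E'
from m import *
from scipy.optimize import minimize
o=get_obs();e=np.array(o["ee_pos"]);a=capture("scene")
hsv=cv2.cvtColor(a,cv2.COLOR_RGB2HSV)
c=proj("scene",(e[0],e[1],e[2]-166));roi=(int(c[0])-50,int(c[0])+14,int(c[1])-22,int(c[1])+22)
m=(cv2.inRange(hsv,(8,60,40),(22,255,255))>0)[roi[0]:roi[1],roi[2]:roi[3]]
L=np.array([.75,.66,0]);Dp=np.array([.66,-.75,0]);th=np.linspace(0,2*np.pi,24,endpoint=False)
TP=[(0,13.8),(5,15),(72,15),(72,24),(79,24)]
def model(p):
    s,dz,td,tl,S=p[0],p[1],p[2],p[3],8
    ax=np.array([0,0,1])+np.tan(td)*Dp+np.tan(tl)*L;ax/=np.linalg.norm(ax)
    g=e+[0,0,-54]+s*L; foot=g-ax*(112-dz)
    u=np.cross(ax,L);u/=np.linalg.norm(u);v=np.cross(ax,u)
    im=np.zeros(((roi[1]-roi[0])*S,(roi[3]-roi[2])*S),np.uint8);ds=[]
    for z,r in TP: ds.append(np.array([proj("scene",foot+ax*z+r*(np.cos(t)*u+np.sin(t)*v))[::-1] for t in th]))
    for A,B in zip(ds,ds[1:]):
        h=cv2.convexHull(np.vstack([A,B]).astype(np.float32));cv2.fillConvexPoly(im,np.round((h[:,0]-[roi[2]-.5,roi[0]-.5])*S).astype(int),255)
    return cv2.resize(im,(roi[3]-roi[2],roi[1]-roi[0]),interpolation=cv2.INTER_AREA)/255.
k=int(proj("scene",e+[0,0,-166+66])[0])-roi[0]
f=lambda p:np.abs((model(p)-m)[k:]).sum()
for td in(None,0,.1,-.1):
    g=(lambda p:f(p)) if td is None else (lambda p:f([p[0],p[1],td,p[3]]))
    x0=np.array([0,3,0,0.]);s=minimize(g,x0,method="Nelder-Mead",options=dict(initial_simplex=[x0]+[x0+d for d in np.diag([3,4,.08,.08])],xatol=.01,fatol=.05,maxiter=300));np.set_printoptions(precision=3);print(td,s.x,s.fun)
E
python3 tilt.py
```

```text
None [-0.989  3.801 -0.003 -0.011] 10.64313725490196
0 [-0.931  4.07   0.104 -0.01 ] 10.439215686274512
0.1 [ 0.423 -5.652  0.167  0.022] 19.380392156862747
-0.1 [-0.602 11.427 -0.017 -0.016] 20.235294117647054
```

There's no tilt, and the tamper is centred in the grip; the scene camera's roughly 4 mm depth bias is the same as before the grasp. Now I'll lower it.

>>> step_arm:
  commands: "0.1 0 2 0 0 0; 0.1 0 4 0 0 0; 0.1 0 5.5 0 0 0; 0.1 0 6 0 0 0; 0.1 0 6 0 0 0"

```text
time: 18.32
ee_pos: [563.9, -2.8, 303.8]
eef_rot: [[0.748, 0.664, -0.002], [0.664, -0.748, 0.0], [-0.002, -0.002, -1.0]]
ft_force: [0.4, 0.3, -0.7]
width: 29.1
gripper_force: 36.6
```

>>> step_arm:
  commands: "0 0 0.3 0 0 0; 0 0 0.6 0 0 0; 0 0 0.9 0 0 0; 0 0 1.2 0 0 0; 0 0 1.5 0 0 0"

```text
time: 18.73
ee_pos: [564.6, -2.8, 290.0]
eef_rot: [[0.748, 0.664, 0.001], [0.664, -0.748, 0.0], [0.0, 0.0, -1.0]]
ft_force: [0.5, -0.6, -1.3]
width: 28.7
gripper_force: 36.6
```

>>> step_arm:
  commands: "0 0 0.2 0 0 0; 0 0 0.4 0 0 0; 0 0 0.6 0 0 0; 0 0 0.8 0 0 0; 0 0 1 0 0 0"

```text
time: 19.15
ee_pos: [564.5, -2.7, 279.8]
eef_rot: [[0.748, 0.664, 0.0], [0.664, -0.748, 0.0], [0.0, -0.0, -1.0]]
ft_force: [-0.1, 0.5, -1.2]
width: 28.8
gripper_force: 36.6
```

>>> step_arm:
  commands: "0 0 0.2 0 0 0; 0 0 0.4 0 0 0; 0 0 0.6 0 0 0; 0 0 0.8 0 0 0; 0 0 1 0 0 0"

```text
time: 19.57
ee_pos: [564.4, -2.7, 269.7]
eef_rot: [[0.748, 0.664, -0.0], [0.664, -0.748, 0.0], [0.0, -0.0, -1.0]]
ft_force: [-0.4, 0.2, -0.4]
width: 28.7
gripper_force: 36.6
```

>>> step_arm:
  commands: "0 0 0.2 0 0 0; 0 0 0.4 0 0 0; 0 0 0.6 0 0 0; 0 0 0.8 0 0 0; 0 0 1 0 0 0"

```text
time: 19.98
ee_pos: [564.4, -2.7, 259.7]
eef_rot: [[0.748, 0.664, -0.0], [0.664, -0.748, 0.0], [0.0, -0.0, -1.0]]
ft_force: [0.7, 0.2, -1.0]
width: 28.7
gripper_force: 36.6
```

>>> step_arm:
  commands: "0 0 0.5 0 0 0; 0 0 1 0 0 0; 0 0 1.5 0 0 0; 0 0 2 0 0 0; 0 0 2.5 0 0 0"

```text
time: 20.4
ee_pos: [564.4, -2.8, 234.3]
eef_rot: [[0.748, 0.664, -0.0], [0.664, -0.748, 0.0], [-0.0, -0.0, -1.0]]
ft_force: [0.0, -0.3, -1.2]
width: 29.1
gripper_force: 36.6
```

>>> step_arm:
  commands: "0 0 0.2 0 0 0; 0 0 0.4 0 0 0; 0 0 0.6 0 0 0; 0 0 0.8 0 0 0; 0 0 1 0 0 0"

```text
time: 20.82
ee_pos: [564.5, -2.7, 224.9]
eef_rot: [[0.748, 0.664, 0.0], [0.664, -0.748, 0.0], [0.0, 0.0, -1.0]]
ft_force: [0.4, -0.3, -0.6]
width: 29.0
gripper_force: 36.6
```

>>> step_arm:
  commands: "0 0 0.1 0 0 0; 0 0 0.2 0 0 0; 0 0 0.3 0 0 0; 0 0 0.4 0 0 0; 0 0 0.5 0 0 0"

```text
time: 21.23
ee_pos: [564.5, -2.8, 219.9]
eef_rot: [[0.748, 0.664, 0.0], [0.664, -0.748, 0.0], [0.0, 0.0, -1.0]]
ft_force: [0.3, -0.2, 0.1]
width: 29.0
gripper_force: 36.5
```

>>> step_arm:
  commands: "0 0 0.07 0 0 0; 0 0 0.14 0 0 0; 0 0 0.2 0 0 0; 0 0 0.25 0 0 0; 0 0 0.3 0 0 0"

```text
time: 21.65
ee_pos: [564.8, -3.0, 218.8]
eef_rot: [[0.748, 0.664, 0.003], [0.664, -0.748, -0.0], [0.002, 0.002, -1.0]]
ft_force: [-4.1, -2.8, 17.0]
width: 29.0
gripper_force: 34.2
```

Firm seating contact at the expected height. Releasing.

>>> step_arm:
  commands: "0 0 0 0 0 0; 0 0 0 0 0 0; 0 0 0 0 0 0; 0 0 0 0 0 0; 0 0 0 0 0 0"
  gripper: 6

```text
time: 22.07
ee_pos: [564.4, -2.7, 216.7]
eef_rot: [[0.747, 0.664, -0.001], [0.664, -0.747, 0.0], [-0.0, -0.0, -1.0]]
ft_force: [-0.0, -0.0, -0.0]
width: 59.8
gripper_force: 0.0
```

>>> step_arm:
  commands: "0 0 -2 0 0 0; 0 0 -5 0 0 0; 0 0 -8 0 0 0; 0 0 -11 0 0 0; 0 0 -14 0 0 0"

```text
time: 22.48
ee_pos: [564.2, -2.7, 358.2]
eef_rot: [[0.747, 0.664, -0.0], [0.664, -0.747, 0.0], [-0.0, -0.0, -1.0]]
ft_force: [1.2, 0.6, 0.3]
width: 60.0
gripper_force: 0.0
```

>>> step_arm:
  commands: "-3 3 0 0 0 0; -6 6 0 0 0 0; -9 9 0 0 0 0; -12 12 0 0 0 0; -15 15 0 0 0 0"

```text
time: 22.9
ee_pos: [551.8, -212.4, 356.9]
eef_rot: [[0.747, 0.665, 0.0], [0.665, -0.747, 0.0], [0.0, -0.0, -1.0]]
ft_force: [0.6, -0.5, 0.5]
width: 60.1
gripper_force: 0.0
```

```bash
python3 - <<'E'
from h import *
a=capture("scene");b=capture("top")
A=cv2.resize(a[140:220,215:290],(375,400),interpolation=3);B=cv2.resize(b[145:215,220:290],(400,400),interpolation=3)
cv2.imwrite("pics/c8.png",np.hstack([A,B])[:,:,::-1])
print("pred scene foot/collar/top",[(proj("scene",(563.6,-2.7,z))-[140,215])*5 for z in(125,132,201)])
print("pred top",[(proj("top",(563.6,-2.7,z))-[145,220])*5.714 for z in(132,201)])
E
python3 s.py
```

```text
pred scene foot/collar/top [array([270.63101033, 224.60146363]), array([262.52402313, 224.94283695]), array([178.76447541, 228.46982837])]
pred top [array([142.12978608, 163.0314192 ]), array([117.54438015, 161.69179626])]
23.0 [-0.373  0.348  0.275  1.498 -0.001  2.048] [ 551.473 -215.974  356.109] [[ 0.751  0.66  -0.001]
 [ 0.66  -0.751 -0.001]
 [-0.001  0.    -1.   ]] [ 0.234  0.369 -0.213] 60.20829480455127
```

View pics/c8.png

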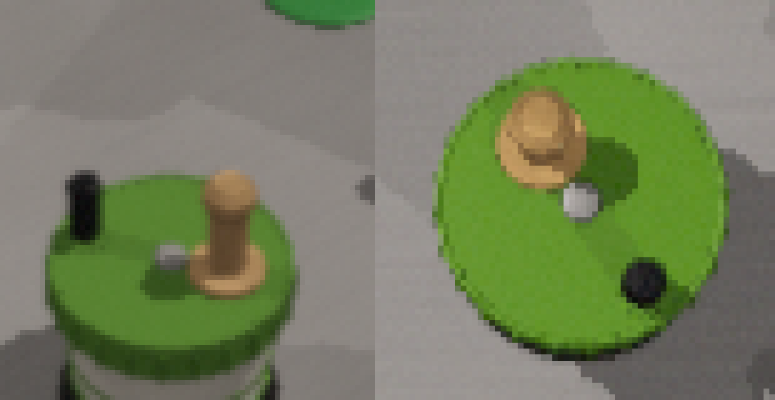

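The crop shows the tamper upright in the opening: collar flat on the wheel at (228,268), bulb at (230,190), both within about a millimetre of the seated prediction. The arm is clear. Handing in.

```bash
python3 -c "
from workcell import *
print(close_job())"
```

```text
the job is handed in; nothing more can be done
None
```

The wheel is parked just past its catch and the wooden tamper is seated upright in the chute with its collar on the wheel. The robot is clear of everything, and the job was handed in at about 23 s; no verdict came back.

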